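# Feeler blade into the guide that still drags

### The arm

A 6-joint arm with a two-finger parallel gripper is mounted at the origin on a cart in front of the work surface, level with it; the furniture and walls round the work are solid. World frame = base frame: x ahead of the robot, y to its left, z up, the work surface at z = 0. Lengths are in m, angles in rad, forces in N, time in s.
With the tool pointing down it reaches from about 0.35 to 0.85 m from the base axis. Payload 8.1 kg.
Tool frame: the origin (TCP) lies midway between the tips of the shut fingers; the grasp point (between the pads) lies 19 mm behind it; z points along the fingers, y is the line along which they close (so a half turn about z gives the same grasp; the last joint's range is limited). The gripper opens to 85 mm and grips with 20 to 120 N. Pads are 22 mm wide; open, the fingers measure 114 mm over their backs; the gripper's body (76 mm by 85 mm) begins 54 mm behind the grasp point. The pads swing forward as they close: fully open they stand 13 mm farther back than shut.
Start: joints at [1.133, 0.13, 1.488, -0, 1.523, -0.085], TCP at [0.207, 0.563, 0.231] pointing down, gripper open.
Joint ranges: [-2.96, 2.96], [-0.89, 2.26], [0.02, 2.5], [-1.34, 4.48], [0, 2.73], [-2.66, 2.66]. Speed limits (rad/s): [2.39, 2.39, 2.79, 3.14, 3.14, 3.14].

### API

Orientations are given as a unit quaternion [w, x, y, z].
In Python, from station import ctrl gives the robot as it stands.
- The arm moves only by the shell command python3 -m jog 'ROWS' [OPENING]. ROWS is text: rows parted by semicolons, each of 4 numbers parted by spaces: the shift along the tool's x, y, z in cm, then the turn about the tool's z in rad. In form: dx dy dz spin; .... A call has 1 to 20 rows; each row shifts and turns the commanded pose from where the row before left it, along the tool's axes as they then stand; what a row does not reach is not made up. A row lasts 1/10 s, in which the tool goes at most 50 mm and 8.59 degrees, less where a joint would pass 70% of its speed; a pose out of reach is approached as far as the arm can. A call is refused whole if a number of a shift passes 5 or a number of a turn 0.15, either way. A call with a gripper value outside its range is refused whole. OPENING is the finger opening in cm, from 0 to 8.54, set as the call begins (- or left out, the last holds). The fingers move at their own pace and stop on an object; the grip force is fixed at half the most. Time passes only in rows, so rows that do not move let the fingers close. It gives the time, the measured TCP pose, the force, the opening and the grip force at its end, in the units of the state.
- ctrl.get_state(): the state, without advancing time (a new reading comes with each control period).
- ctrl.capture(name): name is "scene" or "side" or "wrist"; returns the picture (384x512x3 uint8, red, green, blue); there is no depth.
- ctrl.camera_info(name): a dict with "intrinsics" (3x3 intrinsics, pixels), "world_to_cam" (4x4, takes a point from world to camera coordinates). Camera axes: x right, y down, z forward; pixel columns grow to the right and rows downward; lengths in m; the calibration is good to about 2 mm. The wrist camera is an equidistant fisheye: a pixel r from the principal point sees the ray r / f radians off the axis. A picture is of the moment at which its call begins: read the wrist's pose just before it. camera_info takes no time and is no camera call; for the wrist camera it gives the pose at the moment of the call.
- ctrl.close_job(): hands the job in; it is judged then, once.
The state is a dict: "time": time; "qpos": joint angles; "qvel": joint speeds; "tau": joint torques, N m; "ee_pos": TCP position; "orientation": TCP orientation; "ft_force": force on the tool from outside, world axes, zero at the start; "torque": the same for the moment, N m; "finger_gap": opening from 0.0 (shut) to 1.0 (fully open); "gripper_force": force on a finger pad.
Only numpy, scipy, OpenCV 4.12 (cv2) and the standard library are available. Lean on these libraries where they do the work, as an engineer would, in place of code of your own. Each camera call takes 0.05 s, during which the arm holds its last target. There are 200 camera calls.

### The job

Two tile-edge guides stand on the table, each with a gap between a fixed yellow cheek and a sprung blue cheek; one still closes on the work, the other has its blue cheek stuck back and is slack. Take the feeler by its red grip and slide its steel blade, by the flared mouth, into the gap in which it drags (the narrow one), until it is fully home with the red grip up against the guide. Leave the feeler standing there on the table.

Things in the scene. Friction and masses are not known exactly. Their poses are not given: they have to be found in the camera images.
- feeler_grip (a point): Centre of the feeler's red grip block (loose, 0.35 kg, standing on the table; centre 28 mm up). Block 56 long (x), 30 wide (y), 56 mm tall; grasp across the 30. x points to the blade: steel, 8 mm thick, on the centre line, 14 to 40 mm above the block's underside, jutting 60 mm from its front face; round nose 88 mm ahead of this point.
- close_guide_mouth (a point): Narrow guide, fixed, 90 (x) by 100 mm, cheeks 46 mm tall, base 6 mm thick. Point: mouth at the front edge, 28 mm up, on the line to run the blade's middle along; x into the gap, y left. Fixed left (yellow) cheek's face at y +7 mm, sprung right (blue) one's at +2 (gap 5 mm, opens to 19). Mouth flares to 29 mm. Home: block centre at x -28 mm; let go, the blade springs to y about +3.
- slack_guide_mouth (a point): The other guide, same make and size, blue right cheek stuck back: a fixed gap 20 mm wide, in which the 8 mm blade finds no drag. Point: middle of its mouth at the front edge, 28 mm up; x points into the gap. It reaches from x 0 to 90 mm and from y +38 to -58 mm of this point.
- cheek (a joint): how far the sprung blue cheek of the close guide is pushed back (m): 0 at rest, 0.014 at most; 0.003 with the 8 mm blade lying against the yellow cheek. The spring pushes with 1.5 N at 0 and 0.5 N more per mm: this is what makes the blade drag.
Things that resemble listed ones, but are neither listed nor needed, are in the scene too. What is meant by the part that bears feeler_grip is not brown or green, and is the larger of those in its own colour.

How it is judged:
By the outcome, as a careful person would: the job done as asked, in the order asked, and still so for the second after the job is handed in, with the robot touching nothing.
It also fails if it takes over 38 s, if anything falls off the work surface, if the arm or the gripper's body presses on something with over 40 N, if the wrist force passes 120 N, or if a joint passes its speed limit or range.

## Working session

There is one attempt and no reset: what is moved stays moved. The work goes in short steps, Python scripts to look and compute and a shell command to move; the robot and the scene stay as the last step left them, time stands still between calls to the robot, and variables do not carry over. Pictures are saved under pics/ and viewed, at most 10 in all, crops included, and the job is handed in when it is done.

```bash
mkdir -p pics; ls; python3 - <<'E'
from station import ctrl
import cv2,numpy as np
ims=[]
for n in("scene","side"):
    im=ctrl.capture(n); cv2.imwrite(f"pics/{n}0.png",im[:,:,::-1]); ims.append(im)
    i=ctrl.camera_info(n); print(n,np.round(i["intrinsics"],1).tolist(),np.round(i["world_to_cam"],3).tolist())
s=ctrl.get_state(); print(s["time"],s["ee_pos"],s["orientation"])
E
```

```text
pics
scene [[377.0, 0.0, 258.5], [0.0, 377.0, 198.0], [0.0, 0.0, 1.0]] [[-0.641, -0.768, -0.002, 0.326], [-0.415, 0.348, -0.841, 0.232], [0.646, -0.538, -0.541, 0.673], [0.0, 0.0, 0.0, 1.0]]
side [[452.8, 0.0, 252.8], [0.0, 452.8, 193.9], [0.0, 0.0, 1.0]] [[0.901, -0.435, 0.0, -0.449], [-0.19, -0.395, -0.899, 0.14], [0.391, 0.809, -0.438, 0.944], [0.0, 0.0, 0.0, 1.0]]
0.1 [0.20712239 0.56259589 0.23034895] [-1.99836621e-04  1.75505424e-01  9.84478107e-01 -8.14308788e-04]
```

View pics/scene0.png

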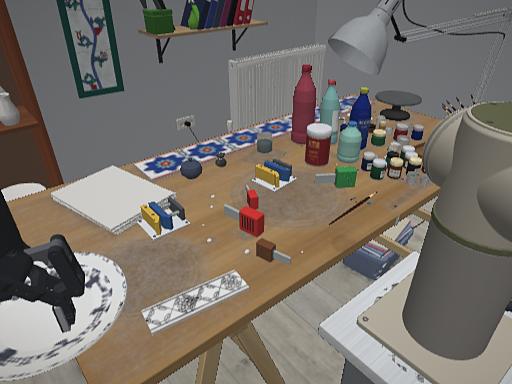

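View pics/side0.png

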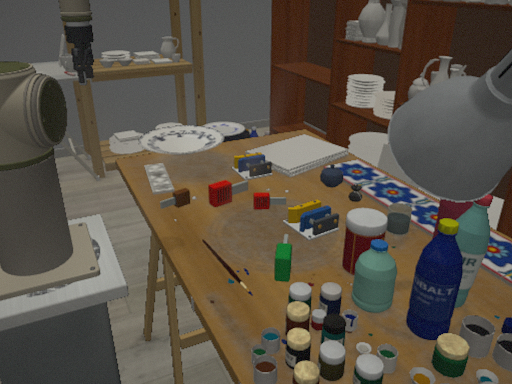

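The scene view shows a large red block at (251,220), a small red one at (252,197), a brown one at (266,250), a green one at (345,177), and guides at (163,217) and (273,173). The side view shows the large red block at (220,193) with its blade pointing right, the small red one at (261,201), and guides at (253,166) and (312,218). For the feeler I choose the large red block and will check it in a crop.

```bash
python3 - <<'E'
import cv2,numpy as np
a=cv2.imread("pics/scene0.png");b=cv2.imread("pics/side0.png")
c=lambda im,x,y,w,h,k:cv2.resize(im[y:y+h,x:x+w],(w*k,h*k),interpolation=cv2.INTER_CUBIC)
top=np.hstack([c(a,130,185,80,60,5),c(a,240,150,80,60,5)])
bot=np.hstack([c(b,225,145,80,60,5),c(b,275,190,80,60,5)])
cv2.imwrite("pics/crop1.png",np.vstack([top,bot]))
top=np.hstack([c(a,215,180,80,60,5),c(b,195,165,100,60,4)[:, :400]])if 0 else np.hstack([c(a,215,180,80,60,5),c(b,200,165,80,60,5)])
cv2.imwrite("pics/crop2.png",top)
E
```

```text
(no output)
```

View pics/crop1.png

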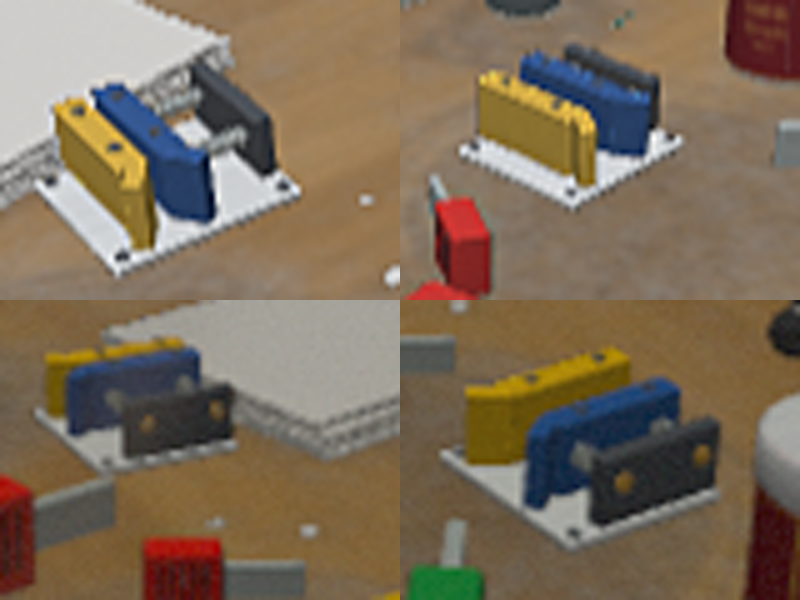

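View pics/crop2.png

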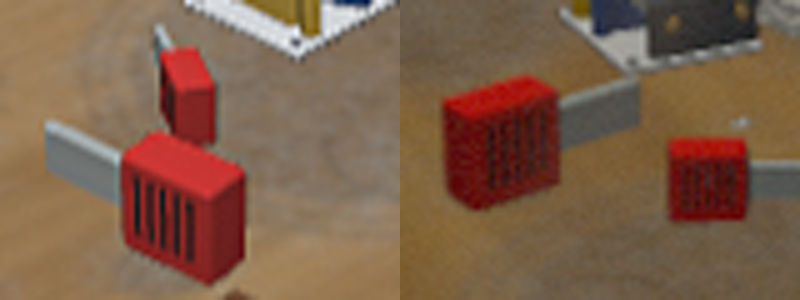

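Crop 1: in the guide at scene (163,217) the blue cheek sits close to the yellow one, with long spring rods back to the post, so this is the close guide. In the guide at scene (273,173) blue is back near the grey post, so it is slack. Crop 2 confirms the large red block, with its blade to the upper left in scene.

```bash
cat > h.py <<'E'
from station import ctrl
import numpy as np
def ray(n,uv,info=None):
    i=info or ctrl.camera_info(n);K=np.array(i["intrinsics"]);T=np.array(i["world_to_cam"])
    d=np.array([(uv[0]-K[0,2])/K[0,0],(uv[1]-K[1,2])/K[1,1]])
    if n=="wrist":
        r=np.hypot(*d); v=np.r_[d/r*np.sin(r),np.cos(r)] if r>1e-9 else np.array([0,0,1.])
    else: v=np.r_[d,1]
    return -T[:3,:3].T@T[:3,3],T[:3,:3].T@v
def onz(n,uv,z,info=None):
    c,d=ray(n,uv,info);return (c+d*(z-c[2])/d[2])
E
python3 - <<'E'
from h import *
P={"guide sc":("scene",.006,[(137.6,222),(153.6,239),(190,223)]),
"guide sd":("side",.006,[(232,167.4),(246.6,178),(272.4,174)]),
"blk sc":("scene",.056,[(239.4,210.6),(247,206.4),(264,214),(257,220)]),
"blk sd":("side",.056,[(209,184.6),(226,180),(231.6,183.6),(215,189)]),
"slack sc":("scene",.006,[(252,180.2),(274.5,191),(296.5,178)]),
"slack sd":("side",.006,[(283.5,221),(308.5,239),(338.5,229)])}
for k,(n,z,p) in P.items():
    q=np.array([onz(n,u,z) for u in p]);print(k,np.round(q[:,:2],3).tolist(),"edges",np.round(np.linalg.norm(np.diff(q[:,:2],axis=0),axis=1),3))
E
```

```text
guide sc [[0.64, 0.28], [0.553, 0.281], [0.553, 0.183]] edges [0.086 0.097]
guide sd [[0.56, 0.274], [0.566, 0.183], [0.647, 0.176]] edges [0.092 0.081]
blk sc [[0.459, 0.1], [0.461, 0.076], [0.411, 0.065], [0.404, 0.093]] edges [0.025 0.051 0.028]
blk sd [[0.416, 0.085], [0.465, 0.093], [0.47, 0.066], [0.42, 0.054]] edges [0.05  0.027 0.051]
slack sc [[0.618, -0.066], [0.531, -0.076], [0.543, -0.175]] edges [0.088 0.099]
slack sd [[0.539, -0.084], [0.549, -0.18], [0.635, -0.173]] edges [0.096 0.086]
```

```bash
python3 -m jog '-3.06 -2.45 0 0;-3.06 -2.45 0 0;-3.06 -2.45 0 0;-3.06 -2.45 0 0;-3.06 -2.45 0 0;-3.06 -2.45 0 0;-3.06 -2.45 0 0;-3.06 -2.45 0 0;-3.06 -2.45 0 0;-3.06 -2.45 0 0;-3.06 -2.45 0 0;-3.06 -2.45 0 0;0 0 0 -0.13;0 0 0 -0.13;0 0 0 -0.13;0 0 0 -0.14;0 0 0 0;0 0 0 0' 8.54
python3 - <<'E'
from h import *
import cv2,pickle
i=ctrl.camera_info("wrist");im=ctrl.capture("wrist")
pickle.dump(i,open("w1.pkl","wb"))
cv2.imwrite("pics/w1.png",im[:,:,::-1]);cv2.imwrite("pics/w1b.png",cv2.resize(im[:,:,::-1],(800,600)))
print(i)
E
```

```text
time: 1.9
ee_pos: [0.4501, 0.1602, 0.231]
orientation: [-0.0, -0.086, 0.996, -0.0]
ft_force: [0.1, 0.5, -0.3]
finger_gap: 1.001
gripper_force: 0.0
{'intrinsics': array([[297.31863964,   0.        , 253.14957176],
       [  0.        , 297.31863964, 193.33652417],
       [  0.        ,   0.        ,   1.        ]]), 'world_to_cam': array([[-1.71789692e-01,  9.85133417e-01, -6.73082163e-04,
        -8.00400611e-02],
       [ 9.46793625e-01,  1.65292595e-01,  2.76152476e-01,
        -4.88805373e-01],
       [ 2.72158288e-01,  4.68028789e-02, -9.61113603e-01,
         2.47917280e-01],
       [ 0.00000000e+00,  0.00000000e+00,  0.00000000e+00,
         1.00000000e+00]])}
```

View pics/w1b.png

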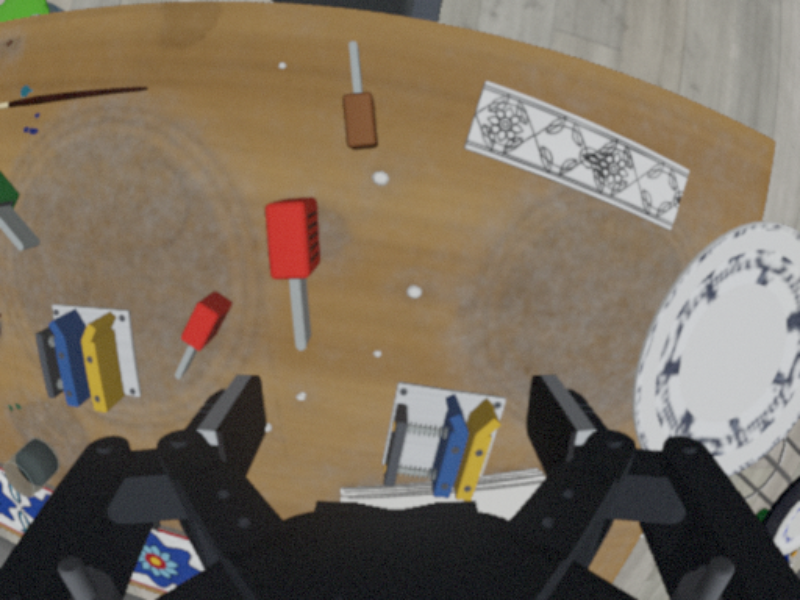

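The wrist view shows the large red feeler at (292,238) with its blade toward (302,345). The close guide, with long springs and yellow on the right, is at (450,445) with its mouth toward the top. The slack guide is at (92,355).

```bash
cat >> h.py <<'E'
def proj(i,X):
    import cv2
    T=np.array(i["world_to_cam"]);K=np.array(i["intrinsics"])
    p=X@T[:3,:3].T+T[:3,3];h=np.hypot(p[...,0],p[...,1]);th=np.arctan2(h,p[...,2])
    return (K[0,0]*th*p[...,0]/h+K[0,2]).astype(np.float32),(K[1,1]*th*p[...,1]/h+K[1,2]).astype(np.float32)
def rect(im,i,x0,y0,w,h,z,s=.0005):  # top view: col grows with -y, row grows with -x ; (x0,y0)=top left
    import cv2
    c,r=np.meshgrid(np.arange(int(w/s)),np.arange(int(h/s)))
    X=np.stack([x0-r*s,y0-c*s,np.full(c.shape,z)],-1)
    return cv2.remap(im,*proj(i,X),cv2.INTER_CUBIC)
E
python3 - <<'E'
from h import *
import cv2,pickle
i=pickle.load(open("w1.pkl","rb"));im=cv2.imread("pics/w1.png")
a=rect(im,i,.54,.15,.13,.15,.056);b=rect(im,i,.67,.30,.14,.15,.006);c=rect(im,i,.67,.30,.13,.15,.046)
cv2.imwrite("pics/r1.png",np.hstack([a,b,c]))
hs=cv2.cvtColor(a,cv2.COLOR_BGR2HSV)
m=((hs[...,1]>150)&((hs[...,0]<12)|(hs[...,0]>170))).astype(np.uint8)
for t in(60,150,180):
    mm=m*(hs[...,2]>t).astype(np.uint8);mm=cv2.morphologyEx(mm,cv2.MORPH_OPEN,np.ones((9,9)))
    n,l,st,ce=cv2.connectedComponentsWithStats(mm);k=1+st[1:,4].argmax()
    (cx,cy),wh,ang=cv2.minAreaRect(np.argwhere(l==k)[:,::-1].astype(np.float32))
    print(t,"c",.54-cy*.0005,.15-cx*.0005,np.array(wh)*.5,ang)
E
```

```text
60 c 0.43859615325927737 0.08401923370361328 [56.87368393 36.8698349 ] 78.69007110595703
150 c 0.4400474319458008 0.08029849243164061 [54.57121658 28.82368469] 78.05582427978516
180 c 0.4401809387207032 0.08038145446777344 [51.8247757  26.24891281] 78.2317123413086
```

View pics/r1.png

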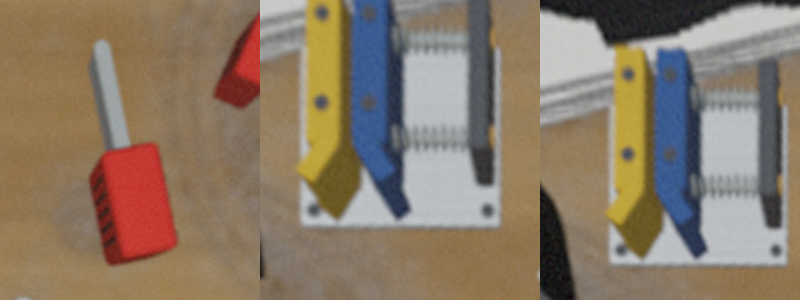

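The top view gives the feeler at (0.440,0.080), yaw 0.208 rad, top face 54.6×28.8 mm (should be 56×30). The close guide's plate is about 99 mm wide, its front edge at x≈0.557, yaw ≈0. I'll take a closer look at the guide before grasping.

```bash
python3 -m jog '-3.7 1.9 0.7 0;-3.7 1.9 0.7 0;-3.7 1.9 0.7 0;0 0 0 0;0 0 0 0'
python3 - <<'E'
from h import *
import cv2,pickle
i=ctrl.camera_info("wrist");im=ctrl.capture("wrist")[:,:,::-1].copy()
pickle.dump(i,open("w2.pkl","wb"));cv2.imwrite("pics/w2.png",im)
T=i["world_to_cam"];print("cam",-T[:3,:3].T@T[:3,3])
R=[rect(im,i,.67,.30,.13,.15,z) for z in(.006,.046,.052)]
cv2.imwrite("pics/r2.png",np.hstack(R))
for z,r in zip((.006,.046,.052),R):
    h=cv2.cvtColor(r,cv2.COLOR_BGR2HSV)
    m=((h[...,0]>18)&(h[...,0]<32)&(h[...,1]>130)&(h[...,2]>130)).astype(np.uint8);m=cv2.morphologyEx(m,cv2.MORPH_OPEN,np.ones((5,5)))
    bl=((h[...,0]>100)&(h[...,0]<125)&(h[...,1]>120)&(h[...,2]>50)).astype(np.uint8);bl=cv2.morphologyEx(bl,cv2.MORPH_OPEN,np.ones((5,5)))
    for row in range(40,240,20):
        y=np.flatnonzero(m[row]);b=np.flatnonzero(bl[row])
        f=lambda q:[round(.30-q[0]*.0005,4),round(.30-q[-1]*.0005,4)] if len(q) else None
        print(z,round(.67-row*.0005,3),f(y),f(b))
r=R[0];g=cv2.cvtColor(r,cv2.COLOR_BGR2HSV);w=(g[...,1]<60)&(g[...,2]>120)
print("front",[(c,round(.67-np.flatnonzero(w[:,c]).max()*.0005,4)) for c in range(50,240,20)])
print("L/R",[(row,round(.3-np.flatnonzero(w[row]).min()*.0005,4),round(.3-np.flatnonzero(w[row]).max()*.0005,4)) for row in range(120,225,10)])
E
```

```text
time: 2.45
ee_pos: [0.5491, 0.2362, 0.2085]
orientation: [-0.002, -0.088, 0.996, -0.0]
ft_force: [-1.1, 0.0, -0.2]
finger_gap: 0.999
gripper_force: 0.0
cam [0.48098539 0.22393369 0.35082967]
0.006 0.65 [np.float64(0.268), np.float64(0.252)] [np.float64(0.244), np.float64(0.229)]
0.006 0.64 [np.float64(0.268), np.float64(0.2515)] [np.float64(0.2435), np.float64(0.229)]
0.006 0.63 [np.float64(0.2675), np.float64(0.2515)] [np.float64(0.2435), np.float64(0.229)]
0.006 0.62 [np.float64(0.2675), np.float64(0.252)] [np.float64(0.2435), np.float64(0.2295)]
0.006 0.61 [np.float64(0.2675), np.float64(0.2515)] [np.float64(0.244), np.float64(0.229)]
0.006 0.6 [np.float64(0.2675), np.float64(0.252)] [np.float64(0.244), np.float64(0.2295)]
0.006 0.59 [np.float64(0.2675), np.float64(0.252)] [np.float64(0.2435), np.float64(0.229)]
0.006 0.58 [np.float64(0.2685), np.float64(0.257)] [np.float64(0.241), np.float64(0.229)]
0.006 0.57 [np.float64(0.269), np.float64(0.2635)] [np.float64(0.2355), np.float64(0.226)]
0.006 0.56 None None
0.046 0.65 None None
0.046 0.64 [np.float64(0.2625), np.float64(0.2485)
[... 1682 characters left out ...]
.float64(0.536)), (110, np.float64(0.5225)), (130, np.float64(0.5565)), (150, np.float64(0.557)), (170, np.float64(0.557)), (190, np.float64(0.557)), (210, np.float64(0.557)), (230, np.float64(0.557))]
L/R [(120, np.float64(0.2805), np.float64(0.192)), (130, np.float64(0.2805), np.float64(0.192)), (140, np.float64(0.2805), np.float64(0.1925)), (150, np.float64(0.281), np.float64(0.19)), (160, np.float64(0.281), np.float64(0.192)), (170, np.float64(0.281), np.float64(0.192)), (180, np.float64(0.281), np.float64(0.1805)), (190, np.float64(0.3), np.float64(0.18)), (200, np.float64(0.2815), np.float64(0.1805)), (210, np.float64(0.3), np.float64(0.18)), (220, np.float64(0.3), np.float64(0.1805))]
```

View pics/r2.png

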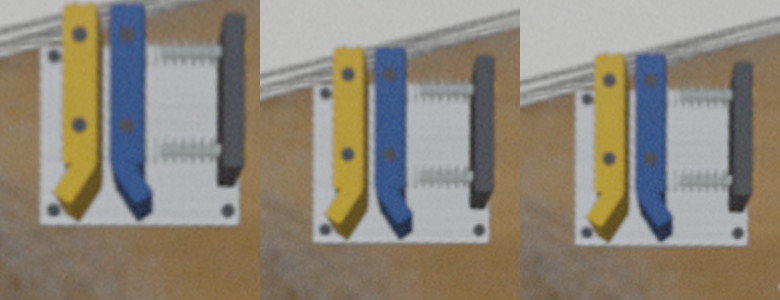

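The guide is square to the world. Yellow face is at y≈0.248 and blue at ≈0.242, a gap of about 5–6 mm as expected. The plate spans y 0.281 to 0.180 with its front at x=0.557. That puts the mouth at about (0.557, 0.2405) with yaw 0. Now to the feeler.

```bash
python3 -m jog '2.69 -2.7 0 0;2.69 -2.7 0 0;2.69 -2.7 0 0;2.69 -2.7 0 0;2.69 -2.7 0 0;0 0 4 -0.03;0 0 4 0;0 0 4 0;0 0 0 0;0 0 0 0;0 0 0 0'
python3 - <<'E'
from h import *
import cv2
s=ctrl.get_state();i=ctrl.camera_info("wrist");im=ctrl.capture("wrist")[:,:,::-1].copy();cv2.imwrite("pics/w3.png",im)
a=rect(im,i,.54,.15,.13,.15,.056);hs=cv2.cvtColor(a,cv2.COLOR_BGR2HSV)
m=((hs[...,1]>150)&((hs[...,0]<12)|(hs[...,0]>170))&(hs[...,2]>150)).astype(np.uint8);m=cv2.morphologyEx(m,cv2.MORPH_OPEN,np.ones((9,9)))
n,l,st,ce=cv2.connectedComponentsWithStats(m);k=1+st[1:,4].argmax()
(cx,cy),wh,ang=cv2.minAreaRect(np.argwhere(l==k)[:,::-1].astype(np.float32))
c=np.array([.54-cy*.0005,.15-cx*.0005]);print("c",c,np.array(wh)*.5,ang)
from scipy.spatial.transform import Rotation as Ro
q=s["orientation"];R=Ro.from_quat([q[1],q[2],q[3],q[0]]).as_matrix()
print(R.round(3),s["ee_pos"],"tool shift cm",100*R.T@(np.r_[c,.014]-s["ee_pos"]))
E
```

```text
time: 3.6
ee_pos: [0.4428, 0.0794, 0.0934]
orientation: [0.002, -0.103, 0.995, -0.0]
ft_force: [0.7, -0.2, 0.3]
finger_gap: 1.001
gripper_force: 0.0
c [0.43971221 0.07974957] [54.2623558  28.59111977] 78.02386474609375
[[-0.979 -0.205  0.005]
 [-0.205  0.979  0.   ]
 [-0.005 -0.001 -1.   ]] [0.44277787 0.0794044  0.09343657] tool shift cm [0.32977765 0.10263209 7.94213871]
```

```bash
python3 -m jog '0.3 0.05 2.5 0;0 0 2.5 0;0 0 1.9 0;0 0 1 0;0 0 0 0;0 0 0 0'; python3 -m jog '0 0 0 0;0 0 0 0;0 0 0 0;0 0 0 0;0 0 0 0;0 0 0 0;0 0 0 0;0 0 0 0' 0
```

```text
time: 4.25
ee_pos: [0.4391, 0.0793, 0.0127]
orientation: [0.001, -0.103, 0.995, -0.0]
ft_force: [0.3, 0.6, 0.8]
finger_gap: 1.0
gripper_force: 0.0
time: 5.05
ee_pos: [0.4383, 0.0793, 0.0118]
orientation: [0.0, -0.103, 0.995, -0.0]
ft_force: [-0.9, 0.9, 5.8]
finger_gap: 0.35
gripper_force: 60.3
```

```bash
python3 -m jog '0 0 -1 0;0 0 -1 0;-0.76 3.13 0 0;-0.76 3.13 0 0;-0.76 3.13 0 0;-0.76 3.13 0 0;-0.76 3.13 0 0;0 0 0 0.1;0 0 0 0.106;0 0 0 0;0 0 0 0;0 0 0 0'
python3 - <<'E'
from h import *
import cv2
s=ctrl.get_state();print(s["ee_pos"],s["orientation"])
i=ctrl.camera_info("wrist");im=ctrl.capture("wrist")[:,:,::-1].copy()
dz=s["ee_pos"][2]-.0118
R=[rect(im,i,.62,.30,.125,.2,z) for z in(.04+dz,.056+dz,.05)]
cv2.imwrite("pics/r4.png",np.hstack(R))
for z,a in zip((.04,.056,.05),R):
    h=cv2.cvtColor(a,cv2.COLOR_BGR2HSV)
    if z==.056:
        m=((h[...,1]>150)&((h[...,0]<12)|(h[...,0]>170))&(h[...,2]>130)).astype(np.uint8);m=cv2.morphologyEx(m,cv2.MORPH_OPEN,np.ones((7,7)))
        n,l,st,ce=cv2.connectedComponentsWithStats(m);k=1+st[1:,4].argmax()
        (cx,cy),wh,ang=cv2.minAreaRect(np.argwhere(l==k)[:,::-1].astype(np.float32));print("blk",.62-cy*.0005,.30-cx*.0005,np.array(wh)*.5,ang)
E
```

```text
time: 6.25
ee_pos: [0.4429, 0.24, 0.0314]
orientation: [-0.0, -0.002, 1.0, -0.0]
ft_force: [0.8, 0.1, -3.8]
finger_gap: 0.343
gripper_force: 61.0
[0.44285642 0.23996784 0.03142443] [-2.26547331e-05 -1.59197450e-03  9.99998732e-01 -1.35409546e-05]
blk 0.44000001525878907 0.23975000762939452 [27.49999619 38.99999237] -0.0
```

View pics/r4.png

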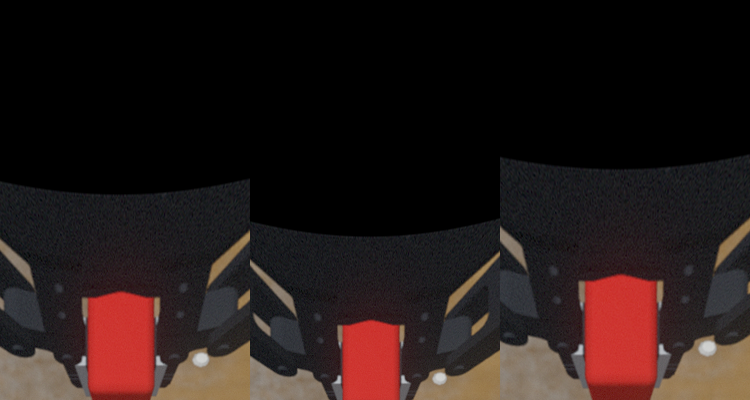

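The block is held (3.8 N weight), square to the guide at y≈0.240. Lowering, then sliding in by stages.

```bash
python3 -m jog '0 0.05 1 0;0 0 0.9 0;0 0 0 0;0 0 0 0'; python3 -m jog '-1 0 0 0;-1 0 0 0;-0.8 0 0 0;-0.6 0 0 0;-0.6 0 0 0;0 0 0 0;0 0 0 0'
```

```text
time: 6.7
ee_pos: [0.4425, 0.2405, 0.0115]
orientation: [-0.0, -0.001, 1.0, -0.0]
ft_force: [-0.3, -0.0, -4.2]
finger_gap: 0.347
gripper_force: 61.0
time: 7.4
ee_pos: [0.4827, 0.241, 0.012]
orientation: [-0.0, -0.001, 1.0, 0.0]
ft_force: [0.3, 3.6, -5.2]
finger_gap: 0.349
gripper_force: 60.8
```

```bash
python3 -m jog '-0.7 0 0 0;-0.7 0 0 0;-0.7 0 0 0;-0.7 0 0 0;-0.6 0 0 0;-0.5 0 0 0;0 0 0 0;0 0 0 0'; python3 -m jog '-0.2 0 0 0;-0.2 0 0 0;0 0 0 0;0 0 0 0'
```

```text
time: 8.2
ee_pos: [0.5225, 0.2411, 0.0126]
orientation: [0.001, -0.001, 1.0, 0.0]
ft_force: [2.8, 4.9, -4.7]
finger_gap: 0.342
gripper_force: 60.8
time: 8.6
ee_pos: [0.5254, 0.2409, 0.0121]
orientation: [-0.0, -0.001, 1.0, 0.0]
ft_force: [-1.6, 4.4, -5.1]
finger_gap: 0.345
gripper_force: 60.8
```

```bash
python3 -m jog '-0.15 0 0 0;0 0 0 0;0 0 0 0'; python3 -m jog '-0.15 0 0 0;0 0 0 0;0 0 0 0';python3 -m jog '-0.15 0 0 0;0 0 0 0;0 0 0 0'
```

```text
time: 8.9
ee_pos: [0.5269, 0.2409, 0.0121]
orientation: [-0.0, -0.001, 1.0, -0.0]
ft_force: [-1.8, 4.1, -4.9]
finger_gap: 0.343
gripper_force: 60.8
time: 9.2
ee_pos: [0.5273, 0.2409, 0.012]
orientation: [-0.002, -0.001, 1.0, -0.0]
ft_force: [-6.8, 4.9, -0.6]
finger_gap: 0.344
gripper_force: 61.5
time: 9.5
ee_pos: [0.5274, 0.2409, 0.0118]
orientation: [-0.003, -0.001, 1.0, -0.0]
ft_force: [-13.8, 5.0, 5.3]
finger_gap: 0.345
gripper_force: 62.0
```

Contact came at tcp x=0.5273, where home was expected. I'll ease the push, let the blade settle toward yellow, then release.

```bash
python3 -m jog '0.15 0 0 0;0 0.12 0 0;0 0.12 0 0;0 0 0 0;0 0 0 0'; python3 -m jog '0 0 0 0;0 0 0 0;0 0 0 0;0 0 0 0;0 0 0 0;0 0 0 0;0 0 0 0;0 0 0 0' 8.54
```

```text
time: 10.0
ee_pos: [0.5273, 0.2426, 0.0117]
orientation: [-0.002, -0.001, 1.0, -0.001]
ft_force: [-6.1, 1.7, -2.7]
finger_gap: 0.344
gripper_force: 61.2
time: 10.8
ee_pos: [0.5288, 0.2432, 0.0123]
orientation: [-0.0, -0.001, 1.0, -0.0]
ft_force: [-0.4, -0.6, -0.3]
finger_gap: 0.998
gripper_force: 0.0
```

Released cleanly. Retreat upward and check.

```bash
python3 -m jog '0 0 -1.5 0;0 0 -2 0;0 0 -3 0;0 0 -4 0;0 0 -4 0;0 0 -4 0;2 0 -2 0;0 0 0 0;0 0 0 0;0 0 0 0'
python3 - <<'E'
from h import *
import cv2
i=ctrl.camera_info("wrist");im=ctrl.capture("wrist")[:,:,::-1].copy();sc=ctrl.capture("scene")[:,:,::-1];sd=ctrl.capture("side")[:,:,::-1]
a=rect(im,i,.66,.30,.13,.2,.056);b=rect(im,i,.66,.30,.13,.2,.04)
h=cv2.cvtColor(a,cv2.COLOR_BGR2HSV)
m=((h[...,1]>150)&((h[...,0]<12)|(h[...,0]>170))&(h[...,2]>140)).astype(np.uint8);m=cv2.morphologyEx(m,cv2.MORPH_OPEN,np.ones((7,7)))
n,l,st,ce=cv2.connectedComponentsWithStats(m);k=1+st[1:,4].argmax()
(cx,cy),wh,ang=cv2.minAreaRect(np.argwhere(l==k)[:,::-1].astype(np.float32));print("blk",.66-cy*.0005,.30-cx*.0005,np.array(wh)*.5,ang)
c=lambda im,x,y:cv2.resize(im[y:y+66,x:x+88],(266,200))
cv2.imwrite("pics/f.png",np.hstack([a,b,np.vstack([c(sc,125,190),c(sd,205,145)])]))
E
```

```text
time: 11.8
ee_pos: [0.5084, 0.2429, 0.216]
orientation: [-0.001, -0.001, 1.0, -0.0]
ft_force: [0.3, -0.0, 0.2]
finger_gap: 1.0
gripper_force: 0.0
blk 0.5285942840576172 0.24252153778076171 [54.11667633 28.55144691] 89.22578430175781
```

View pics/f.png

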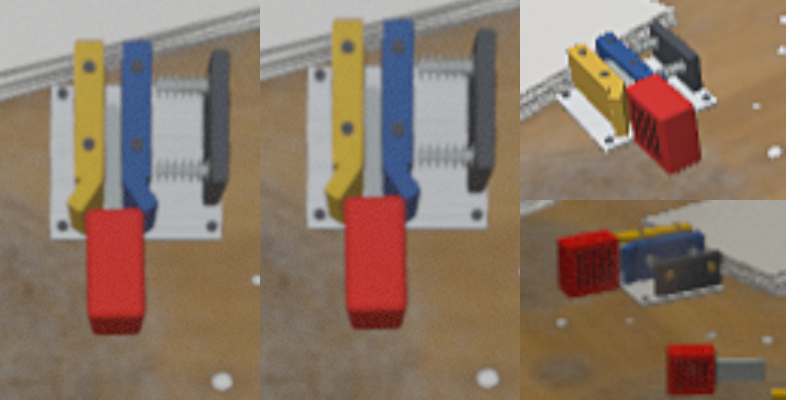

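The picture shows the blade between the cheeks of the close guide. The grip is up against the front edge at (0.5286, 0.2425), where home is (0.529, about 0.2435), and it stands upright. Handing in.

```bash
python3 -c "
from station import ctrl
print(ctrl.close_job())"
```

```text
the job is handed in; nothing more can be done
None
```

The feeler stands fully home in the narrow guide, its red grip up against the guide's front edge, with the robot clear; the job was handed in at about 12 s.

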